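Spice jars into the rack by height

TASK

Tidy the four spice jars from the front of the cooktop into the spice rack behind them: stand one jar upright in the middle of each round pad, in order of height, the tallest next to the rack's high end plate and the shortest next to its low end with the wooden lip. Knock no jar over, and leave the mug where it is.

Things in the scene. Friction and masses are not known exactly. Their poses are not given: they have to be found in the camera images.
- jar_squat: The shortest spice jar: squat, clear with a white cap, round, 40 mm diameter, 71 mm high. Origin: centre of the underside; z up. The lid is fixed. Starts upright on the cooktop (z = 0), in front of the rack; loose, about 0.1 kg, can be gripped round the body or lid.
- jar_slim: The second shortest spice jar: slim, pale with a white cap, round, 34 mm diameter, 89 mm high. Origin: centre of the underside; z up. The lid is fixed. Starts upright on the cooktop (z = 0), in front of the rack; loose, about 0.1 kg, can be gripped round the body or lid.
- jar_stout: The second tallest spice jar: stout, white and red with a red cap, round, 50 mm diameter, 110 mm high. Origin: centre of the underside; z up. The lid is fixed. Starts upright on the cooktop (z = 0), in front of the rack; loose, about 0.1 kg, can be gripped round the body or lid.
- jar_tall: The tallest spice jar: pale with a purple band and a black cap, round, 46 mm diameter, 135 mm high. Origin: centre of the underside; z up. The lid is fixed. Starts upright on the cooktop (z = 0), in front of the rack; loose, about 0.1 kg, can be gripped round the body or lid.
- pad_a: Pad A of the spice rack. One of four identical flat round black rubber pads, 66 mm diameter, in a straight row 90 mm apart centre to centre. Fixed. Origin: centre of its underside; its top, where the jar stands, is 3 mm above the origin (15 mm above the cooktop). The letter says nothing of the order. Its y axis lies along the row.
- pad_b: Pad B of the spice rack. One of four identical flat round black rubber pads, 66 mm diameter, in a straight row 90 mm apart centre to centre. Fixed. Origin: centre of its underside; its top, where the jar stands, is 3 mm above the origin (15 mm above the cooktop). The letter says nothing of the order. Its y axis lies along the row.
- pad_c: Pad C of the spice rack. One of four identical flat round black rubber pads, 66 mm diameter, in a straight row 90 mm apart centre to centre. Fixed. Origin: centre of its underside; its top, where the jar stands, is 3 mm above the origin (15 mm above the cooktop). The letter says nothing of the order. Its y axis lies along the row.
- pad_d: Pad D of the spice rack. One of four identical flat round black rubber pads, 66 mm diameter, in a straight row 90 mm apart centre to centre. Fixed. Origin: centre of its underside; its top, where the jar stands, is 3 mm above the origin (15 mm above the cooktop). The letter says nothing of the order. Its y axis lies along the row.
- end_high: High steel end plate of the spice rack: upright, 62 mm wide across the row, up to 8 mm thick, 75 mm high, fixed at one end of the row (which end varies), in line with it, 60 mm beyond the last pad's centre. Origin: centre of its underside, 12 mm above the cooktop; y axis along the row. At the row's other, low end is a wooden lip 14 mm high. The rack's wooden base is 410 x 86 mm, fixed.
- mug: Bystander: white mug, 82 mm diameter with handle, 94 mm high, on the counter right of the cooktop. Origin: centre of the underside.
Not all that is in view belongs to the job. Leave any turquoise or yellow look-alike of the jar_slim alone. What is shaped like the jar_tall but turquoise is not meant.

How it is judged:
At the end, for the whole second after the job is handed in: Each jar stands upright (within 0.1 rad), released and at rest, on its own pad with its centre within 13 mm of the pad's centre: counted from the high end plate, first the tallest jar, then the second tallest, the second shortest and last the shortest ((horizontal distance between jar_tall and pad_a below 0.013 m or horizontal distance between jar_tall and pad_b below 0.013 m or horizontal distance between jar_tall and pad_c below 0.013 m or horizontal distance between jar_tall and pad_d below 0.013 m) and horizontal distance between jar_tall and end_high between 0.03 and 0.09 m and angle between each of jar_tall, jar_stout, jar_slim, jar_squat's own z axis and vertical below 0.1 rad and height (world z) of jar_tall between 0.01 and 0.022 m and linear speed of each of jar_tall, jar_stout, jar_slim, jar_squat below 0.02 m/s and (horizontal distance between jar_stout and pad_a below 0.013 m or horizontal distance between jar_stout and pad_b below 0.013 m or horizontal distance between jar_stout and pad_c below 0.013 m or horizontal distance between jar_stout and pad_d below 0.013 m) and horizontal distance between jar_stout and end_high between 0.12 and 0.18 m and height (world z) of jar_stout between 0.01 and 0.022 m and (horizontal distance between jar_slim and pad_a below 0.013 m or horizontal distance between jar_slim and pad_b below 0.013 m or horizontal distance between jar_slim and pad_c below 0.013 m or horizontal distance between jar_slim and pad_d below 0.013 m) and horizontal distance between jar_slim and end_high between 0.21 and 0.27 m and height (world z) of jar_slim between 0.01 and 0.022 m and (horizontal distance between jar_squat and pad_a below 0.013 m or horizontal distance between jar_squat and pad_b below 0.013 m or horizontal distance between jar_squat and pad_c below 0.013 m or horizontal distance between jar_squat and pad_d below 0.013 m) and horizontal distance between jar_squat and end_high between 0.3 and 0.36 m and height (world z) of jar_squat between 0.01 and 0.022 m); the robot touches nothing.
It fails at once if a spice jar is knocked over (angle between any of jar_squat, jar_slim, jar_stout, jar_tall's own z axis and vertical above 0.6 rad).
It fails at once if the mug is pushed away or knocked over (distance of mug from where it was at the start of the episode above 0.03 m or angle between mug's own z axis and vertical above 0.5 rad).
It also fails if it takes over 106 s, if anything falls off the work surface, if the arm or the gripper's body presses on something with over 40 N, if the wrist force passes 120 N, or if a joint passes its speed limit or range.

ROBOT

A 6-joint arm with a two-finger parallel gripper is mounted at the origin on a cart in front of the work surface, level with it; the furniture and walls round the work are solid. World frame = base frame: x ahead of the robot, y to its left, z up, the work surface at z = 0. Lengths are in m, angles in rad, forces in N, time in s.
With the tool pointing down it reaches from about 0.35 to 0.775 m from the base axis. Payload 7.3 kg.
Tool frame: the origin (TCP) lies midway between the tips of the shut fingers; the grasp point (between the pads) lies 19 mm behind it (robot.grip_depth is the z of the grasp point in the tool frame, in m); z points along the fingers, y is the line along which they close (so a half turn about z gives the same grasp; the last joint's range is limited). The gripper opens to 92 mm and grips with 3 to 60 N. Pads are 19 mm wide; open, the fingers measure 130 mm over their backs; the gripper's body (75 mm by 190 mm) begins 47 mm behind the grasp point.
Start: joints at [-1.339, 0.342, 1.524, -0, 1.275, -0.146], TCP at [0.194, -0.488, 0.227] pointing down, gripper open.
Joint ranges: [-2.53, 2.53], [-0.77, 2.02], [0.04, 2.7], [-1, 4.14], [0.28, 2.66], [-3.11, 3.11]. Speed limits (rad/s): [2.57, 2.57, 3.14, 3.14, 3.14, 3.14].

INTERFACE

Orientations are given as [roll, pitch, yaw] about the fixed x, y, z axes, in that order (R = Rz(yaw) Ry(pitch) Rx(roll)).
In Python, from cell import robot, viewer gives the robot as it stands.
- The arm moves only by the tool step_arm, never from a script. Its argument "increments" is a list of rows, each an object with "delta_pos": the shift along the tool's x, y, z in cm, a list of three; "dr": the turn, a rotation vector about the tool's x, y, z in degrees, a list of three; "fingers": the closure, from -1 (fully open) to 1 (shut), so that 0 is half open. In form: [{"delta_pos": [tx, ty, tz], "dr": [wx, wy, wz], "fingers": fingers}, ...]. A call has exactly 5 rows; each row is the pose to reach, as a shift and turn from the pose commanded when the call began, along the tool's axes at that moment; what a row does not reach only later rows make up. A row lasts 1/8 s, in which the tool goes at most 62.5 mm and 10.7 degrees, less where a joint would pass 70% of its speed; a pose out of reach is approached as far as the arm can. A call with a gripper value outside its range is refused whole. The fingers move at their own pace and stop on an object; "newtons" is the grip in N (left out, the last holds). Time passes only in rows, so rows that repeat a pose let the fingers close, or fill a call up. It gives the time, the measured TCP pose, the force, the opening and the grip force at its end, in the units of the state.
- robot.observe(): the state, without advancing time (a new reading comes with each control period).
- viewer.read_camera(name): name is "side" or "top"; returns the picture (384x512x3 uint8, red, green, blue); there is no depth.
- viewer.camera_params(name): a dict with "K" (3x3 intrinsics, pixels), "k1" (the pictures are not rectified: a ray, as slopes to the right and down, at radius r is drawn at 1 + k1 r^2 times it, then the intrinsics apply), "T" (4x4, takes a point from camera to world coordinates). Camera axes: x right, y down, z forward; pixel columns grow to the right and rows downward; lengths in m; the calibration is good to about 2 mm. A picture is of the moment at which its call begins. camera_params takes no time and is no camera call.
- robot.hand_in(): hands the job in; it is judged then, once.
The state is a dict: "time": time; "qpos": joint angles; "qvel": joint speeds; "joint_efforts": joint torques, N m; "tool_pos": TCP position; "tool_rot": TCP orientation; "contact_force": force on the tool from outside, world axes, zero at the start; "torque": the same for the moment, N m; "opening": finger opening in m; "grip_force": force on a finger pad.
Only numpy, scipy, OpenCV 4.12 (cv2) and the standard library are available. Lean on these libraries where they do the work, as an engineer would, in place of code of your own. Each camera call takes 0.05 s, during which the arm holds its last target. There are 200 camera calls.

## Working session

There is one attempt and no reset: what is moved stays moved. The work goes in short steps, Python scripts to look and compute and a tool call to move; the robot and the scene stay as the last step left them, time stands still between calls to the robot, and variables do not carry over. Pictures are saved under pics/ and viewed, at most 14 in all, crops included, and the job is handed in when it is done.

Besides the shell and the picture viewer there is one more tool, called after "Emit:" as a command line: name --argument value ..., lists and objects as JSON in quotes. step_arm: Moves the arm, as the interface text tells. Its arguments: {"type":"object","properties":{"increments":{"type":"array"},"newtons":{"type":"number"}},"required":["increments"]}

```bash
mkdir -p pics; ls
cat > h.py <<'E'
import numpy as np, cv2
from cell import robot, viewer
def cam(n):
    p=viewer.camera_params(n); return np.array(p["K"]),p["k1"],np.array(p["T"])
def proj(n,P):
    K,k1,T=cam(n); P=np.atleast_2d(P); c=(P-T[:3,3])@T[:3,:3]
    s=c[:,:2]/c[:,2:]; s=s*(1+k1*(s**2).sum(1,keepdims=True))
    return s@K[:2,:2].T+K[:2,2]
def ray(n,uv,z):
    K,k1,T=cam(n); uv=np.atleast_2d(np.float64(uv)); d=(uv-K[:2,2])@np.linalg.inv(K[:2,:2]).T; s=d.copy()
    for _ in range(20): s=d/(1+k1*(s**2).sum(1,keepdims=True))
    v=np.c_[s,np.ones(len(s))]@T[:3,:3].T; o=T[:3,3]
    return o+v*((z-o[2])/v[:,2])[:,None]
def shot(n,f):
    im=viewer.read_camera(n); cv2.imwrite(f,im[:,:,::-1]); return im
E
python3 - <<'E'
from h import *
for n in("top","side"):
    im=shot(n,f"pics/{n}0raw.png"); cv2.imwrite(f"pics/{n}0.png",cv2.resize(im[:,:,::-1],(800,600),interpolation=cv2.INTER_CUBIC))
    print(n,cam(n))
print(robot.observe())
E
```

```text
pics
top (array([[364.85942919,   0.        , 252.41303653],
       [  0.        , 364.85942919, 193.00860093],
       [  0.        ,   0.        ,   1.        ]]), -0.03341183669515738, array([[ 0.01842773, -0.99617845,  0.08537512,  0.40664627],
       [-0.99962422, -0.02008981, -0.01864977, -0.02234755],
       [ 0.02029367, -0.08499936, -0.99617432,  0.9752141 ],
       [ 0.        ,  0.        ,  0.        ,  1.        ]]))
side (array([[376.60104526,   0.        , 247.9341005 ],
       [  0.        , 376.60104526, 192.97887254],
       [  0.        ,   0.        ,   1.        ]]), -0.10449566537930073, array([[ 0.99504194,  0.07154213, -0.06908875,  0.58983529],
       [ 0.09912951, -0.65715965,  0.74720448, -0.8829588 ],
       [ 0.00805426, -0.75034853, -0.66099335,  0.80962115],
       [ 0.        ,  0.        ,  0.        ,  1.        ]]))
{'time': 0.1, 'qpos': array([-1.33896902e+00,  3.42637472e-01,  1.52488542e+00,  4.43065297e-06,
        1.27541559e+00, -1.45971757e-01]), 'qvel': array([ 2.58713208e-04, -2.38837466e-03, -2.43813576e-04, -7.79997044e-04,
       -1.26956848e-03,  8.75203994e-06]), 'joint_efforts': array([ 1.76458303e-03, -4.32003450e+01, -2.44694209e+01,  7.17797340e-02,
        5.26439014e-02, -5.60283740e-05]), 'tool_pos': array([ 0.19361386, -0.48761658,  0.22613514]), 'tool_rot': array([-3.14026176e+00, -1.99946969e-04,  3.77797635e-01]), 'contact_force': array([ 0.41618883, -0.34501268, -0.77780818]), 'torque': array([-0.02352561, -0.00974364,  0.03023051]), 'grip_force': 0.0, 'opening': 0.09192339549739054}
```

View pics/top0.png

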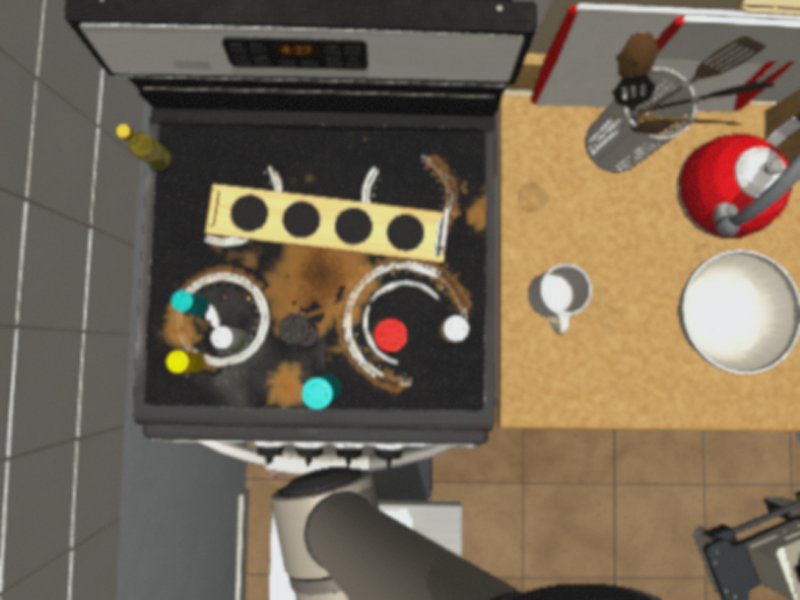

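View pics/side0.png

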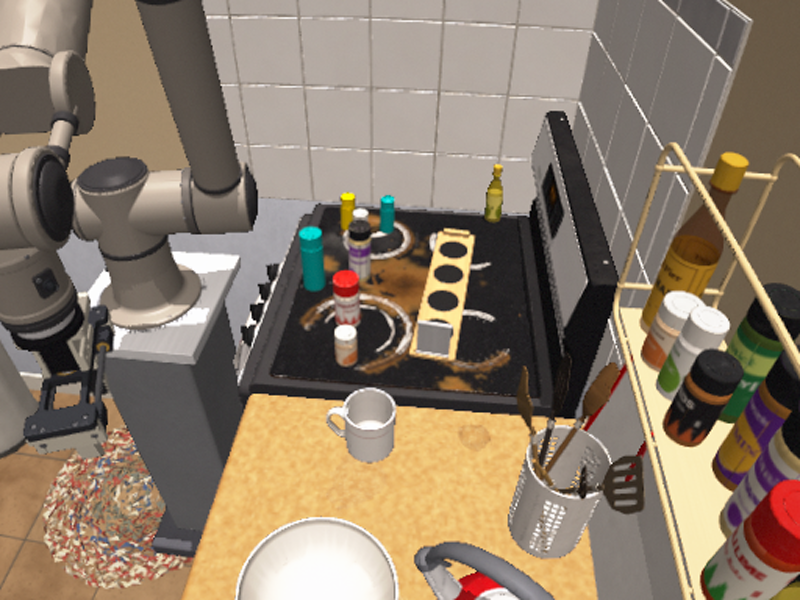

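Run:
```python
from h import *
im=cv2.imread("pics/top0raw.png"); s=0.64
items=dict(slim=(221,337,.089),tall=(297,330,.135),stout=(391,335,.110),squat=(455,328,.071),turqS=(181,301,.089),yel=(177,361,.089),turqT=(319,392,.135),p1=(249,212,.015),p2=(301,219,.015),p3=(354,226,.015),p4=(407,232,.015),mug=(565,290,.094),panelbot=(300,112,.0))
for k,(u,v,z) in items.items(): print(k,ray("top",(u*s-.18,v*s-.18),z)[0].round(4))
c=[im[140:265,90:310]]
cv2.imwrite("pics/crop.png",cv2.resize(c[0],(792,450),interpolation=cv2.INTER_CUBIC))
im=cv2.imread("pics/side0raw.png")[110:250,180:320]
cv2.imwrite("pics/crop2.png",cv2.resize(im,(600,600),interpolation=cv2.INTER_CUBIC))
```

```text
slim [0.4226 0.2289 0.089 ]
tall [0.4343 0.1047 0.135 ]
stout [ 0.4303 -0.0339  0.11  ]
squat [ 0.4444 -0.136   0.071 ]
turqS [0.4772 0.2936 0.089 ]
yel [0.3843 0.2952 0.089 ]
turqT [0.3446 0.0698 0.135 ]
p1 [0.6381 0.2116 0.015 ]
p2 [0.6278 0.1224 0.015 ]
p3 [0.6176 0.0316 0.015 ]
p4 [ 0.6093 -0.0592  0.015 ]
mug [ 0.5062 -0.3057  0.094 ]
panelbot [0.824  0.1332 0.    ]
```

View pics/crop.png

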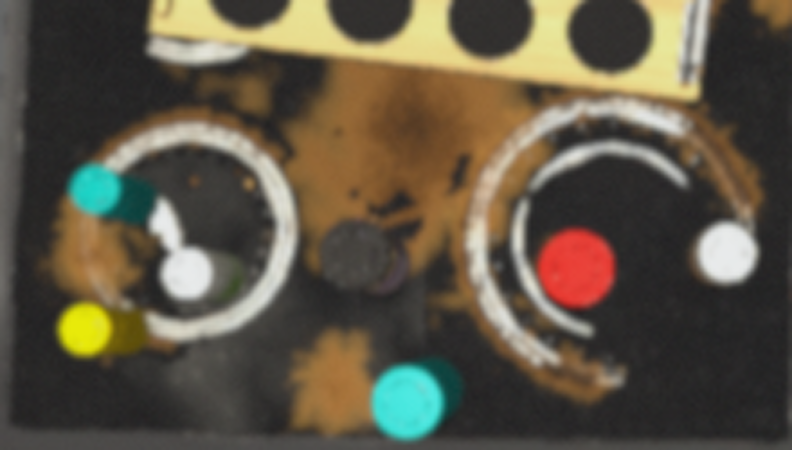

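View pics/crop2.png

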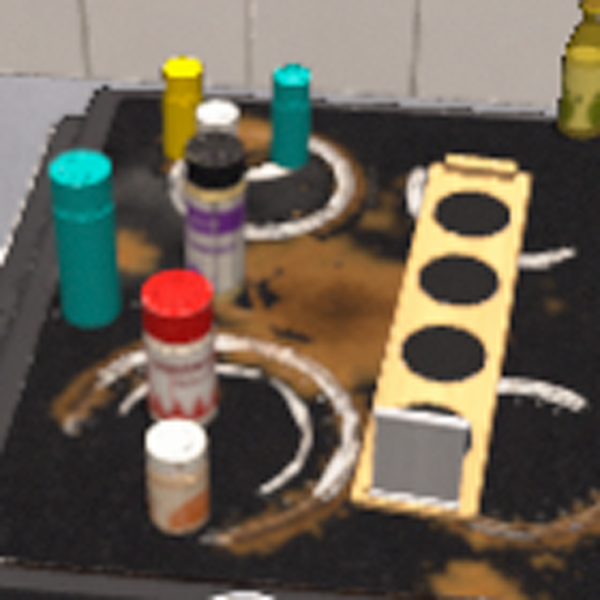

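Candidates in crop.png pixels:
- jar_slim: the white cap at (186,273). I rejected turquoise (95,190) and yellow (85,328).
- jar_squat: the white cap at (727,253).
- jar_tall: the black cap at (355,256). I rejected turquoise (408,402).
- jar_stout: the red cap at (577,268).

The side crop confirms the purple band under the black cap. The steel plate is at (420,455), the near (−y) end, and the lip is at the far end.

```bash
cat >> h.py <<'E'
from scipy.spatial.transform import Rotation as Ro
def go(P,yaw=None):
    "delta_pos (cm), dr (deg) in tool axes from the measured pose to TCP P, tool down"
    o=robot.observe(); R=Ro.from_euler("xyz",o["tool_rot"])
    d=R.inv().apply(np.array(P)-o["tool_pos"])*100
    r=(R.inv()*Ro.from_euler("xyz",[np.pi,0,yaw])).as_rotvec(degrees=True) if yaw is not None else None
    return d.round(2),None if r is None else r.round(1)
E
python3 - <<'E'
from h import *
T=dict(slim=(186,273,216,113,.089),tall=(355,256,216,152,.135),stout=(577,268,178,288,.110),squat=(727,253,177,442,.071),p1=(250,-8,471,213,.015),p2=(370,8,459,279,.015),p3=(490,24,443,353,.015),p4=(610,36,0,0,.015))
pads=[]
for k,(a,b,c,d,z) in T.items():
    t=ray("top",(90+a/3.6-.36,140+b/3.6-.36),z)[0]; print(k,t.round(4),ray("side",(180+c/4.286-.38,110+d/4.286-.38),z)[0].round(4))
# pads by segmentation
im=cv2.imread("pics/top0raw.png"); h=cv2.cvtColor(im,cv2.COLOR_BGR2GRAY)
for u,v in [(249,212),(301,219),(354,226),(407,232)]:
    u,v=int(u*.64),int(v*.64); w=(h[v-16:v+17,u-16:u+17]<90).astype(np.uint8)
    n,l,s,c=cv2.connectedComponentsWithStats(w); i=l[16,16]; p=ray("top",c[i]+[u-16,v-16],.015)[0]; pads.append(p); print(s[i],p.round(4))
p=np.array(pads); d=p[0]-p[3]; print(np.linalg.norm(d)/3,np.degrees(np.arctan2(d[1],d[0])))
print(go([.40,.0,.226],1.464))
E
```

```text
slim [0.4227 0.2288 0.089 ] [0.4221 0.2255 0.089 ]
tall [0.4348 0.1085 0.135 ] [0.44   0.1022 0.135 ]
stout [ 0.4306 -0.0336  0.11  ] [ 0.4309 -0.0288  0.11  ]
squat [ 0.4439 -0.1374  0.071 ] [ 0.4457 -0.1395  0.071 ]
p1 [0.6329 0.2117 0.015 ] [0.6362 0.2121 0.015 ]
p2 [0.6227 0.1223 0.015 ] [0.6281 0.1227 0.015 ]
p3 [0.6126 0.0331 0.015 ] [0.6181 0.0323 0.015 ]
p4 [ 0.6055 -0.056   0.015 ] [0.1609 0.5232 0.015 ]
[  6   6  22  22 376] [0.6371 0.2118 0.015 ]
[  6   6  22  21 376] [0.6275 0.1224 0.015 ]
[  5   6  22  22 381] [0.6181 0.0336 0.015 ]
[  4   6  23  22 377] [ 0.6091 -0.0558  0.015 ]
0.08966635308438813 84.03123276119115
(array([ 37.17, -37.71,   0.07]), array([ -0.1,  -0.1, -62.2]))
```

Emit:
step_arm --increments '[{"delta_pos":[3.6,-2.3,0.3],"dr":[0,0,-6.2],"fingers":-1},{"delta_pos":[8.3,-5.4,0.6],"dr":[0,0,-14.3],"fingers":-1},{"delta_pos":[13.4,-8.6,1.0],"dr":[0,0,-23],"fingers":-1},{"delta_pos":[18.5,-11.9,1.3],"dr":[0,0,-31.7],"fingers":-1},{"delta_pos":[23.6,-15.1,1.7],"dr":[0,0,-40.4],"fingers":-1}]'

```text
time: 0.72
tool_pos: [0.3581, -0.2588, 0.2095]
tool_rot: [3.142, -0.0, 1.087]
contact_force: [0.2, -0.8, -0.3]
opening: 0.0917
grip_force: 0.0
```

```bash
python3 -c "
from h import *
print(go([.4445,-.138,.20],1.466), robot.observe()['tool_pos'])"
```

```text
(array([14.72,  2.04,  0.95]), array([  0. ,  -0. , -21.7])) [ 0.35806451 -0.25884555  0.20953116]
```

Emit:
step_arm --increments '[{"delta_pos":[5,0.7,0.3],"dr":[0,0,-8],"fingers":-1},{"delta_pos":[10,1.4,0.6],"dr":[0,0,-16],"fingers":-0.7},{"delta_pos":[13.5,1.9,0.9],"dr":[0,0,-22],"fingers":-0.5},{"delta_pos":[14.7,2.0,0.9],"dr":[0,0,-22],"fingers":-0.5},{"delta_pos":[14.7,2.0,0.9],"dr":[0,0,-22],"fingers":-0.5}]'

```text
time: 1.35
tool_pos: [0.4438, -0.14, 0.2005]
tool_rot: [-3.141, 0.0, 1.467]
contact_force: [-0.4, -0.3, 0.6]
opening: 0.0689
grip_force: 0.0
```

Run:
```python
from h import *
print(go([.4445,-.138,.031],1.466))
im=shot("side","pics/s1raw.png"); cv2.imwrite("pics/s1.png",cv2.resize(im[130:280,140:340,::-1],(800,600),interpolation=cv2.INTER_CUBIC))
```

```text
(array([ 0.21,  0.06, 16.95]), array([-0.,  0.,  0.]))
```

View pics/s1.png

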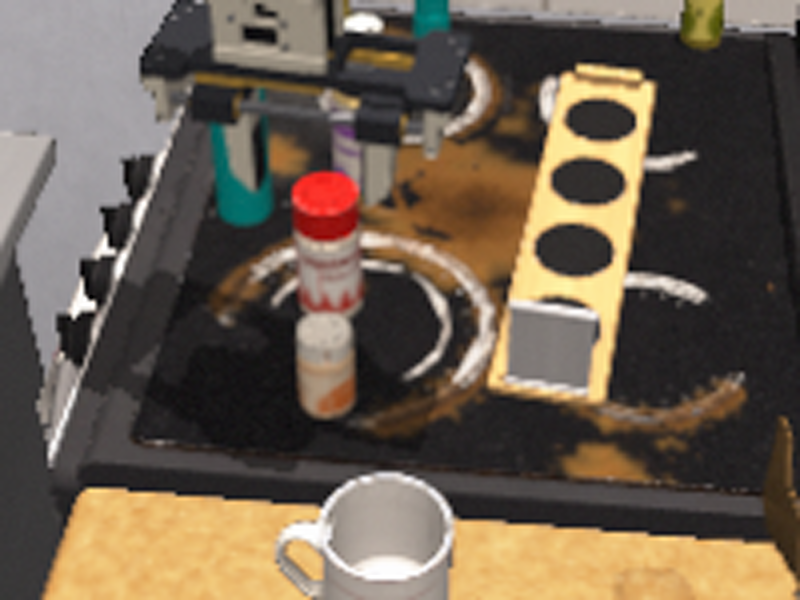

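The open fingers, at (245,160) and (380,175), are hovering over the squat jar, whose cap is at (326,335). I'll descend and grip.

Emit:
step_arm --increments '[{"delta_pos":[0.1,0.1,4.5],"dr":[0,0,0],"fingers":-0.5},{"delta_pos":[0.1,0.1,9],"dr":[0,0,0],"fingers":-0.5},{"delta_pos":[0.1,0.1,13],"dr":[0,0,0],"fingers":-0.5},{"delta_pos":[0.1,0.1,16],"dr":[0,0,0],"fingers":-0.5},{"delta_pos":[0.1,0.1,17],"dr":[0,0,0],"fingers":-0.5}]'

```text
time: 2.02
tool_pos: [0.4436, -0.14, 0.0294]
tool_rot: [-3.139, -0.001, 1.464]
contact_force: [0.6, 0.3, 0.3]
opening: 0.0686
grip_force: 0.0
```

Emit:
step_arm --increments '[{"delta_pos":[0,0,0],"dr":[0,0,0],"fingers":0},{"delta_pos":[0,0,0],"dr":[0,0,0],"fingers":0.2},{"delta_pos":[0,0,0],"dr":[0,0,0],"fingers":0.4},{"delta_pos":[0,0,0],"dr":[0,0,0],"fingers":0.6},{"delta_pos":[0,0,0],"dr":[0,0,0],"fingers":0.6}]' --newtons 12

```text
time: 2.65
tool_pos: [0.4454, -0.1395, 0.0315]
tool_rot: [3.14, 0.001, 1.467]
contact_force: [-1.8, -0.8, 7.0]
opening: 0.0393
grip_force: 12.0
```

Emit:
step_arm --increments '[{"delta_pos":[0,0,-2],"dr":[0,0,0],"fingers":0.6},{"delta_pos":[0,0,-6],"dr":[0,0,0],"fingers":0.6},{"delta_pos":[0,0,-11],"dr":[0,0,0],"fingers":0.6},{"delta_pos":[1,0.5,-14.5],"dr":[0,0,0],"fingers":0.6},{"delta_pos":[4,1.5,-16],"dr":[0,0,0],"fingers":0.6}]'

```text
time: 3.28
tool_pos: [0.4649, -0.1015, 0.193]
tool_rot: [3.138, 0.001, 1.465]
contact_force: [-0.2, -0.1, -0.7]
opening: 0.0391
grip_force: 12.0
```

Emit:
step_arm --increments '[{"delta_pos":[4,1.6,0],"dr":[0,0,0],"fingers":0.6},{"delta_pos":[9,3.7,0],"dr":[0,0,0],"fingers":0.6},{"delta_pos":[14.5,6,0],"dr":[0,0,0],"fingers":0.6},{"delta_pos":[20,8.2,0],"dr":[0,0,0],"fingers":0.6},{"delta_pos":[25,10.3,0],"dr":[0,0,0],"fingers":0.6}]'

```text
time: 3.9
tool_pos: [0.5929, 0.1391, 0.1905]
tool_rot: [-3.141, 0.0, 1.467]
contact_force: [0.8, -0.8, -0.2]
opening: 0.0393
grip_force: 12.0
```

```bash
python3 -c "
from h import *
print(go([.637,.212,.0475],1.466), robot.observe()['tool_pos'])"
```

```text
(array([ 7.71,  3.64, 14.29]), array([-0. ,  0. ,  0.1])) [0.59290688 0.13911147 0.19046061]
```

Emit:
step_arm --increments '[{"delta_pos":[4,1.9,1],"dr":[0,0,0],"fingers":0.6},{"delta_pos":[6.5,3.1,4],"dr":[0,0,0],"fingers":0.6},{"delta_pos":[7.7,3.6,7.5],"dr":[0,0,0],"fingers":0.6},{"delta_pos":[7.7,3.6,10],"dr":[0,0,0],"fingers":0.6},{"delta_pos":[7.7,3.6,11],"dr":[0,0,0],"fingers":0.6}]'

```text
time: 4.53
tool_pos: [0.635, 0.2099, 0.0784]
tool_rot: [-3.138, 0.001, 1.467]
contact_force: [0.3, 0.1, -1.5]
opening: 0.039
grip_force: 12.0
```

Run:
```python
from h import *
print(go([.637,.212,.0475],1.466), robot.observe()['tool_pos'])
im=shot("side","pics/s2raw.png"); cv2.imwrite("pics/s2.png",cv2.resize(im[100:250,180:380,::-1],(800,600),interpolation=cv2.INTER_CUBIC))
```

```text
(array([0.24, 0.19, 3.09]), array([-0.2,  0.1,  0.1])) [0.63499707 0.2098625  0.0783815 ]
```

View pics/s2.png

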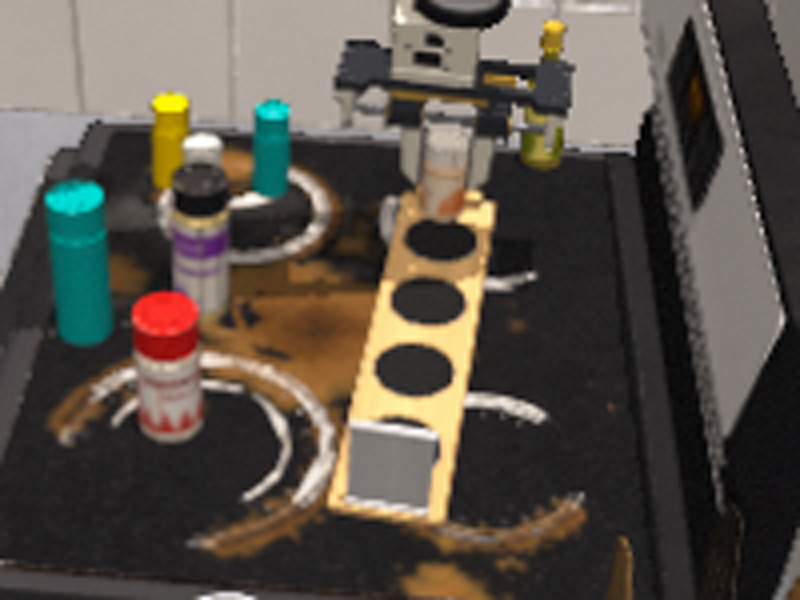

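The squat jar's underside, at about (441,210), hangs right above the far pad at (441,240). I'll lower it and release.

Emit:
step_arm --increments '[{"delta_pos":[0.1,0.1,1],"dr":[0,0,0],"fingers":0.6},{"delta_pos":[0.2,0.1,2],"dr":[0,0,0],"fingers":0.6},{"delta_pos":[0.2,0.1,2.7],"dr":[0,0,0],"fingers":0.6},{"delta_pos":[0.2,0.1,3.0],"dr":[0,0,0],"fingers":0.6},{"delta_pos":[0.2,0.1,3.0],"dr":[0,0,0],"fingers":0.6}]'

```text
time: 5.2
tool_pos: [0.6374, 0.2116, 0.0506]
tool_rot: [-3.141, 0.0, 1.467]
contact_force: [-0.4, 0.2, -0.9]
opening: 0.0392
grip_force: 12.0
```

Emit:
step_arm --increments '[{"delta_pos":[0,0,0],"dr":[0,0,0],"fingers":-0.1},{"delta_pos":[0,0,0],"dr":[0,0,0],"fingers":-0.4},{"delta_pos":[0,0,0],"dr":[0,0,0],"fingers":-0.4},{"delta_pos":[0,0,-2],"dr":[0,0,0],"fingers":-0.4},{"delta_pos":[0,0,-6],"dr":[0,0,0],"fingers":-0.4}]'

```text
time: 5.82
tool_pos: [0.6363, 0.2114, 0.1095]
tool_rot: [-3.138, 0.001, 1.467]
contact_force: [0.8, 0.3, -0.1]
opening: 0.0643
grip_force: 0.0
```

```bash
python3 -c "
from h import *
print(go([.4225,.228,.15],1.466),go([.4225,.228,.051],1.466), robot.observe()['tool_pos'])"
```

```text
(array([ -0.58, -21.45,  -3.96]), array([-0.2,  0.1,  0. ])) (array([ -0.56, -21.41,   5.94]), array([-0.2,  0.1,  0. ])) [0.63626583 0.21142826 0.10951184]
```

Emit:
step_arm --increments '[{"delta_pos":[0,-2,-3],"dr":[0,0,0],"fingers":-0.4},{"delta_pos":[-0.2,-7,-4],"dr":[0,0,0],"fingers":-0.4},{"delta_pos":[-0.4,-13,-4],"dr":[0,0,0],"fingers":-0.4},{"delta_pos":[-0.6,-18.5,-4],"dr":[0,0,0],"fingers":-0.4},{"delta_pos":[-0.6,-21.4,-4],"dr":[0,0,0],"fingers":-0.4}]'

```text
time: 6.45
tool_pos: [0.4213, 0.228, 0.1511]
tool_rot: [-3.141, 0.0, 1.468]
contact_force: [0.4, -0.2, 0.5]
opening: 0.0644
grip_force: 0.0
```

Run:
```python
from h import *
print(go([.4225,.228,.051],1.466), robot.observe()['tool_pos'])
im=shot("side","pics/s3raw.png"); cv2.imwrite("pics/s3.png",cv2.resize(im[100:220,190:350,::-1],(800,600),interpolation=cv2.INTER_CUBIC))
```

```text
(array([ 0.02,  0.12, 10.01]), array([-0. ,  0. ,  0.1])) [0.42131029 0.22795572 0.15108018]
```

View pics/s3.png

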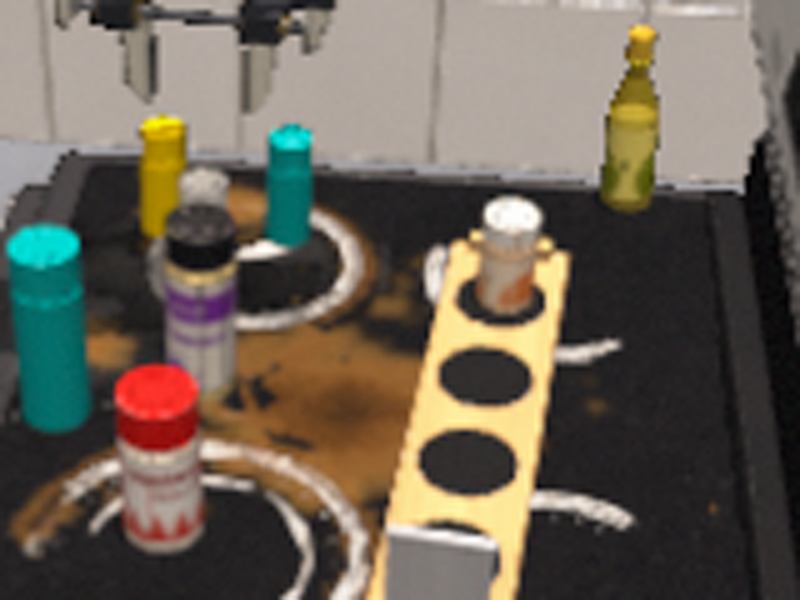

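The squat jar stands centred on its far pad at (500,300). The fingers, with their midpoint at about (201,92), are above the slim jar's cap at (205,185).

Emit:
step_arm --increments '[{"delta_pos":[0,0.1,3],"dr":[0,0,0],"fingers":-0.4},{"delta_pos":[0,0.1,6],"dr":[0,0,0],"fingers":-0.4},{"delta_pos":[0,0.1,8.5],"dr":[0,0,0],"fingers":-0.4},{"delta_pos":[0,0.1,10],"dr":[0,0,0],"fingers":-0.4},{"delta_pos":[0,0.1,10],"dr":[0,0,0],"fingers":-0.4}]'

```text
time: 7.12
tool_pos: [0.4249, 0.2276, 0.0499]
tool_rot: [-3.14, 0.001, 1.467]
contact_force: [-0.0, 0.1, -0.9]
opening: 0.064
grip_force: 0.0
```

Emit:
step_arm --increments '[{"delta_pos":[0,0,0],"dr":[0,0,0],"fingers":0},{"delta_pos":[0,0,0],"dr":[0,0,0],"fingers":0.2},{"delta_pos":[0,0,0],"dr":[0,0,0],"fingers":0.4},{"delta_pos":[0,0,0],"dr":[0,0,0],"fingers":0.6},{"delta_pos":[0,0,0],"dr":[0,0,0],"fingers":0.7}]' --newtons 12

```text
time: 7.75
tool_pos: [0.4252, 0.2279, 0.051]
tool_rot: [3.141, -0.0, 1.467]
contact_force: [-1.4, -0.4, 3.1]
opening: 0.033
grip_force: 12.0
```

```bash
python3 -c "
from h import *
print(go([.6275,.1225,.086],1.466), robot.observe()['tool_pos'])"
```

```text
(array([-8.39, 21.21, -3.48]), array([ 0. , -0. ,  0.1])) [0.42523388 0.22791574 0.05103216]
```

Emit:
step_arm --increments '[{"delta_pos":[0,0,-2],"dr":[0,0,0],"fingers":0.7},{"delta_pos":[0,0,-6],"dr":[0,0,0],"fingers":0.7},{"delta_pos":[-0.8,2,-9.5],"dr":[0,0,0],"fingers":0.7},{"delta_pos":[-2.6,6.5,-11],"dr":[0,0,0],"fingers":0.7},{"delta_pos":[-4.6,11.5,-11],"dr":[0,0,0],"fingers":0.7}]'

```text
time: 8.38
tool_pos: [0.5362, 0.17, 0.1625]
tool_rot: [3.138, -0.001, 1.468]
contact_force: [0.2, 0.7, -0.8]
opening: 0.0328
grip_force: 12.0
```

Emit:
step_arm --increments '[{"delta_pos":[-2,5,0],"dr":[0,0,0],"fingers":0.7},{"delta_pos":[-3.4,8.6,1],"dr":[0,0,0],"fingers":0.7},{"delta_pos":[-3.8,9.7,4],"dr":[0,0,0],"fingers":0.7},{"delta_pos":[-3.8,9.7,6],"dr":[0,0,0],"fingers":0.7},{"delta_pos":[-3.8,9.7,7],"dr":[0,0,0],"fingers":0.7}]'

```text
time: 9.0
tool_pos: [0.6263, 0.1221, 0.0889]
tool_rot: [-3.139, 0.001, 1.467]
contact_force: [0.5, -0.1, -0.3]
opening: 0.0329
grip_force: 12.0
```

```bash
python3 -c "
from h import *
print(go([.6275,.1225,.068],1.466), robot.observe()['tool_pos'])"
```

```text
(array([0.06, 0.12, 2.09]), array([-0.2,  0. ,  0. ])) [0.62629759 0.12207355 0.08885515]
```

Emit:
step_arm --increments '[{"delta_pos":[0,0.1,0.9],"dr":[0,0,0],"fingers":0.7},{"delta_pos":[0,0.1,1.7],"dr":[0,0,0],"fingers":0.7},{"delta_pos":[0,0.1,2.2],"dr":[0,0,0],"fingers":0.7},{"delta_pos":[0,0.1,2.4],"dr":[0,0,0],"fingers":0.7},{"delta_pos":[0,0.1,2.4],"dr":[0,0,0],"fingers":0.7}]'

```text
time: 9.62
tool_pos: [0.6282, 0.1222, 0.0669]
tool_rot: [3.141, 0.0, 1.467]
contact_force: [0.0, 0.8, -0.1]
opening: 0.0334
grip_force: 12.0
```

Emit:
step_arm --increments '[{"delta_pos":[0,0,0],"dr":[0,0,0],"fingers":0.2},{"delta_pos":[0,0,0],"dr":[0,0,0],"fingers":-0.1},{"delta_pos":[0,0,0],"dr":[0,0,0],"fingers":-0.4},{"delta_pos":[0,0,-1.5],"dr":[0,0,0],"fingers":-0.4},{"delta_pos":[0,0,-5],"dr":[0,0,0],"fingers":-0.4}]'

```text
time: 10.25
tool_pos: [0.6272, 0.1221, 0.1166]
tool_rot: [-3.139, 0.001, 1.467]
contact_force: [-0.1, -0.0, -0.6]
opening: 0.0639
grip_force: 0.0
```

```bash
python3 -c "
from h import *
print(go([.437,.104,.20],1.466), robot.observe()['tool_pos'])"
```

```text
(array([ -3.78, -18.76,  -8.28]), array([-0.2,  0. ,  0. ])) [0.62724696 0.12209535 0.11658233]
```

Emit:
step_arm --increments '[{"delta_pos":[0,-1,-3.5],"dr":[0,0,0],"fingers":-0.6},{"delta_pos":[-1,-4.5,-7],"dr":[0,0,0],"fingers":-0.6},{"delta_pos":[-2.2,-10.5,-8.3],"dr":[0,0,0],"fingers":-0.6},{"delta_pos":[-3.3,-16,-8.3],"dr":[0,0,0],"fingers":-0.6},{"delta_pos":[-3.8,-18.8,-8.3],"dr":[0,0,0],"fingers":-0.6}]'

```text
time: 10.88
tool_pos: [0.4348, 0.1038, 0.2011]
tool_rot: [3.14, -0.0, 1.467]
contact_force: [0.7, -0.2, 0.3]
opening: 0.0737
grip_force: 0.0
```

Run:
```python
from h import *
print(go([.437,.104,.085],1.466), robot.observe()['tool_pos'])
im=shot("side","pics/s4raw.png"); cv2.imwrite("pics/s4.png",cv2.resize(im[80:230,180:380,::-1],(800,600),interpolation=cv2.INTER_CUBIC))
```

```text
(array([ 0.04,  0.2 , 11.61]), array([ 0.1, -0. ,  0.1])) [0.43480122 0.10380906 0.20113834]
```

View pics/s4.png

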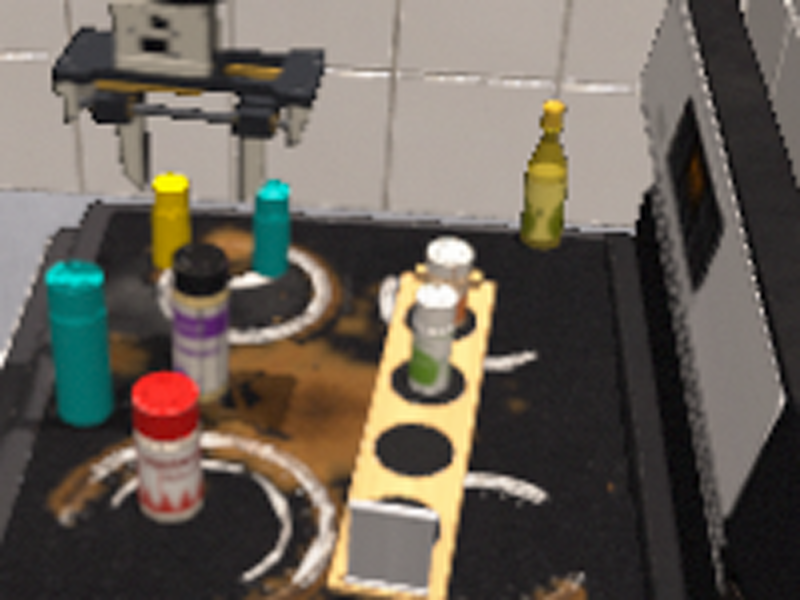

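The slim jar stands on the second pad at (430,385). The fingers' midpoint, at about (193,185), is above the black cap at (201,262). Now the tall jar.

Emit:
step_arm --increments '[{"delta_pos":[0,0.2,3],"dr":[0,0,0],"fingers":-0.6},{"delta_pos":[0,0.2,6.5],"dr":[0,0,0],"fingers":-0.6},{"delta_pos":[0,0.2,9.5],"dr":[0,0,0],"fingers":-0.6},{"delta_pos":[0,0.2,11.4],"dr":[0,0,0],"fingers":-0.6},{"delta_pos":[0,0.2,11.6],"dr":[0,0,0],"fingers":-0.6}]'

```text
time: 11.55
tool_pos: [0.4392, 0.1037, 0.0834]
tool_rot: [-3.14, 0.0, 1.467]
contact_force: [0.4, 0.6, 0.1]
opening: 0.0736
grip_force: 0.0
```

Emit:
step_arm --increments '[{"delta_pos":[0,0,0],"dr":[0,0,0],"fingers":-0.2},{"delta_pos":[0,0,0],"dr":[0,0,0],"fingers":0},{"delta_pos":[0,0,0],"dr":[0,0,0],"fingers":0.2},{"delta_pos":[0,0,0],"dr":[0,0,0],"fingers":0.4},{"delta_pos":[0,0,0],"dr":[0,0,0],"fingers":0.5}]' --newtons 12

```text
time: 12.18
tool_pos: [0.4392, 0.1037, 0.0841]
tool_rot: [3.141, -0.0, 1.467]
contact_force: [-2.0, -0.0, 6.3]
opening: 0.045
grip_force: 12.0
```

```bash
python3 -c "
from h import *
print(go([.609,-.0565,.101],1.466), robot.observe()['tool_pos'])"
```

```text
(array([-14.17,  18.55,  -1.68]), array([ 0. , -0. ,  0.1])) [0.43923667 0.10372359 0.08410313]
```

Emit:
step_arm --increments '[{"delta_pos":[0,0,-1.5],"dr":[0,0,0],"fingers":0.5},{"delta_pos":[0,0,-4.5],"dr":[0,0,0],"fingers":0.5},{"delta_pos":[-1,1.5,-7.5],"dr":[0,0,0],"fingers":0.5},{"delta_pos":[-3.8,5,-8.5],"dr":[0,0,0],"fingers":0.5},{"delta_pos":[-7,9.3,-8.5],"dr":[0,0,0],"fingers":0.5}]'

```text
time: 12.8
tool_pos: [0.5256, 0.0239, 0.1699]
tool_rot: [3.139, -0.0, 1.468]
contact_force: [0.2, 0.2, -0.5]
opening: 0.0445
grip_force: 12.0
```

Emit:
step_arm --increments '[{"delta_pos":[-3.2,4.3,0],"dr":[0,0,0],"fingers":0.5},{"delta_pos":[-5.8,7.6,0.5],"dr":[0,0,0],"fingers":0.5},{"delta_pos":[-7.1,9.2,2],"dr":[0,0,0],"fingers":0.5},{"delta_pos":[-7.1,9.2,3.7],"dr":[0,0,0],"fingers":0.5},{"delta_pos":[-7.1,9.2,4.5],"dr":[0,0,0],"fingers":0.5}]'

```text
time: 13.42
tool_pos: [0.6071, -0.0549, 0.1219]
tool_rot: [-3.138, -0.001, 1.467]
contact_force: [-0.6, 1.0, -1.4]
opening: 0.0447
grip_force: 12.0
```

```bash
python3 -c "
from h import *
print(go([.609,-.0565,.101],1.466), robot.observe()['tool_pos'])"
```

```text
(array([-0.14,  0.21,  2.09]), array([-0.2, -0. ,  0.1])) [ 0.60711939 -0.05491499  0.12186752]
```

Emit:
step_arm --increments '[{"delta_pos":[-0.1,0.1,0.9],"dr":[0,0,0],"fingers":0.5},{"delta_pos":[-0.1,0.1,1.7],"dr":[0,0,0],"fingers":0.5},{"delta_pos":[-0.1,0.1,2.2],"dr":[0,0,0],"fingers":0.5},{"delta_pos":[-0.1,0.1,2.4],"dr":[0,0,0],"fingers":0.5},{"delta_pos":[-0.1,0.1,2.4],"dr":[0,0,0],"fingers":0.5}]'

```text
time: 14.05
tool_pos: [0.6096, -0.0569, 0.0999]
tool_rot: [3.141, 0.0, 1.467]
contact_force: [0.1, 0.9, -1.5]
opening: 0.0451
grip_force: 12.0
```

Emit:
step_arm --increments '[{"delta_pos":[0,0,0],"dr":[0,0,0],"fingers":0},{"delta_pos":[0,0,0],"dr":[0,0,0],"fingers":-0.3},{"delta_pos":[0,0,0],"dr":[0,0,0],"fingers":-0.6},{"delta_pos":[0,0,-1.5],"dr":[0,0,0],"fingers":-0.6},{"delta_pos":[0,0,-5],"dr":[0,0,0],"fingers":-0.6}]'

```text
time: 14.68
tool_pos: [0.6086, -0.0567, 0.1497]
tool_rot: [-3.139, -0.0, 1.467]
contact_force: [0.4, 0.6, -0.5]
opening: 0.0733
grip_force: 0.0
```

```bash
python3 -c "
from h import *
print(go([.431,-.032,.17],1.466), robot.observe()['tool_pos'])"
```

```text
(array([  0.61, -17.93,  -1.98]), array([-0.2, -0. ,  0. ])) [ 0.60864916 -0.056682    0.14970183]
```

Emit:
step_arm --increments '[{"delta_pos":[0,0,-3.5],"dr":[0,0,0],"fingers":-0.7},{"delta_pos":[0,-2,-6],"dr":[0,0,0],"fingers":-0.7},{"delta_pos":[0.2,-7.5,-6],"dr":[0,0,0],"fingers":-0.7},{"delta_pos":[0.5,-13.5,-6],"dr":[0,0,0],"fingers":-0.7},{"delta_pos":[0.6,-17.9,-4],"dr":[0,0,0],"fingers":-0.7}]'

```text
time: 15.3
tool_pos: [0.431, -0.0321, 0.1916]
tool_rot: [3.137, 0.001, 1.467]
contact_force: [1.1, -0.5, 0.1]
opening: 0.078
grip_force: 0.0
```

Run:
```python
from h import *
print(go([.431,-.032,.063],1.466), robot.observe()['tool_pos'])
im=shot("side","pics/s5raw.png"); cv2.imwrite("pics/s5.png",cv2.resize(im[90:240,180:380,::-1],(800,600),interpolation=cv2.INTER_CUBIC))
```

```text
(array([ 0.02, -0.06, 12.86]), array([0.3, 0. , 0.1])) [ 0.43098229 -0.03207816  0.19160326]
```

View pics/s5.png

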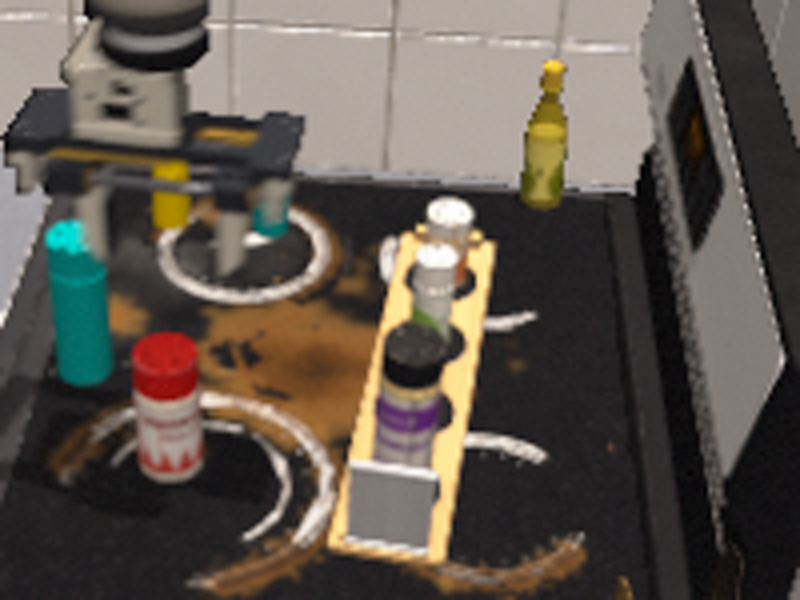

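The tall jar stands upright beside the steel plate at (405,430). The fingers, with their midpoint at about (165,260), are over the red cap at (167,365). Now the stout jar.

Emit:
step_arm --increments '[{"delta_pos":[0,0,3],"dr":[0,0,0],"fingers":-0.7},{"delta_pos":[0,0,6.5],"dr":[0,0,0],"fingers":-0.7},{"delta_pos":[0,0,10],"dr":[0,0,0],"fingers":-0.7},{"delta_pos":[0,0,12.5],"dr":[0,0,0],"fingers":-0.7},{"delta_pos":[0,0,12.8],"dr":[0,0,0],"fingers":-0.7}]'

```text
time: 15.98
tool_pos: [0.4318, -0.0322, 0.0613]
tool_rot: [-3.14, -0.0, 1.467]
contact_force: [0.4, 0.4, 0.3]
opening: 0.078
grip_force: 0.0
```

Emit:
step_arm --increments '[{"delta_pos":[0,0,0],"dr":[0,0,0],"fingers":-0.3},{"delta_pos":[0,0,0],"dr":[0,0,0],"fingers":-0.1},{"delta_pos":[0,0,0],"dr":[0,0,0],"fingers":0.1},{"delta_pos":[0,0,0],"dr":[0,0,0],"fingers":0.3},{"delta_pos":[0,0,0],"dr":[0,0,0],"fingers":0.4}]' --newtons 12

```text
time: 16.6
tool_pos: [0.4323, -0.0324, 0.0622]
tool_rot: [3.141, 0.0, 1.467]
contact_force: [-1.3, 0.3, 5.7]
opening: 0.0494
grip_force: 12.0
```

```bash
python3 -c "
from h import *
print(go([.618,.033,.079],1.466), robot.observe()['tool_pos'])"
```

```text
(array([ 8.43, 17.79, -1.66]), array([0.1, 0. , 0.1])) [ 0.43231923 -0.0323776   0.0622225 ]
```

Emit:
step_arm --increments '[{"delta_pos":[0,0,-1.5],"dr":[0,0,0],"fingers":0.4},{"delta_pos":[1,0,-4.5],"dr":[0,0,0],"fingers":0.4},{"delta_pos":[4,1,-7.5],"dr":[0,0,0],"fingers":0.4},{"delta_pos":[7,4,-8.5],"dr":[0,0,0],"fingers":0.4},{"delta_pos":[8.4,8,-8.5],"dr":[0,0,0],"fingers":0.4}]'

```text
time: 17.23
tool_pos: [0.5213, 0.0444, 0.1479]
tool_rot: [3.14, -0.0, 1.468]
contact_force: [0.5, -0.8, -0.0]
opening: 0.049
grip_force: 12.0
```

Emit:
step_arm --increments '[{"delta_pos":[0,4.5,0],"dr":[0,0,0],"fingers":0.4},{"delta_pos":[0,8.3,0.5],"dr":[0,0,0],"fingers":0.4},{"delta_pos":[0,9.8,2],"dr":[0,0,0],"fingers":0.4},{"delta_pos":[0,9.8,3.7],"dr":[0,0,0],"fingers":0.4},{"delta_pos":[0,9.8,4.5],"dr":[0,0,0],"fingers":0.4}]'

```text
time: 17.85
tool_pos: [0.6161, 0.033, 0.0999]
tool_rot: [-3.138, 0.0, 1.467]
contact_force: [-1.2, -0.1, -2.0]
opening: 0.0495
grip_force: 12.0
```

```bash
python3 -c "
from h import *
print(go([.618,.033,.078],1.466), robot.observe()['tool_pos'])"
```

```text
(array([0.02, 0.2 , 2.18]), array([-0.2,  0. ,  0.1])) [0.6160612  0.03296341 0.09985399]
```

Emit:
step_arm --increments '[{"delta_pos":[0,0.1,0.9],"dr":[0,0,0],"fingers":0.4},{"delta_pos":[0,0.1,1.7],"dr":[0,0,0],"fingers":0.4},{"delta_pos":[0,0.1,2.2],"dr":[0,0,0],"fingers":0.4},{"delta_pos":[0,0.1,2.4],"dr":[0,0,0],"fingers":0.4},{"delta_pos":[0,0.1,2.4],"dr":[0,0,0],"fingers":0.4}]'

```text
time: 18.48
tool_pos: [0.6189, 0.0327, 0.0778]
tool_rot: [3.141, 0.0, 1.467]
contact_force: [-0.5, 0.6, -1.1]
opening: 0.049
grip_force: 12.0
```

Emit:
step_arm --increments '[{"delta_pos":[0,0,0],"dr":[0,0,0],"fingers":-0.1},{"delta_pos":[0,0,0],"dr":[0,0,0],"fingers":-0.4},{"delta_pos":[0,0,0],"dr":[0,0,0],"fingers":-0.7},{"delta_pos":[0,0,-1.5],"dr":[0,0,0],"fingers":-0.7},{"delta_pos":[0,0,-5],"dr":[0,0,0],"fingers":-0.7}]'

```text
time: 19.1
tool_pos: [0.6179, 0.0327, 0.1277]
tool_rot: [-3.139, 0.0, 1.467]
contact_force: [1.4, 0.5, 0.5]
opening: 0.0773
grip_force: 0.0
```

Emit:
step_arm --increments '[{"delta_pos":[0,0,-4],"dr":[0,0,0],"fingers":-0.7},{"delta_pos":[0,-2,-8],"dr":[0,0,0],"fingers":-0.7},{"delta_pos":[0,-7,-9],"dr":[0,0,0],"fingers":-0.7},{"delta_pos":[0,-13,-9],"dr":[0,0,0],"fingers":-0.7},{"delta_pos":[0,-17,-9],"dr":[0,0,0],"fingers":-0.7}]'

```text
time: 19.73
tool_pos: [0.4475, 0.0506, 0.219]
tool_rot: [3.14, -0.0, 1.467]
contact_force: [0.5, 0.2, 0.2]
opening: 0.0782
grip_force: 0.0
```

Emit:
step_arm --increments '[{"delta_pos":[-4,0,0],"dr":[0,0,0],"fingers":-0.7},{"delta_pos":[-9,0,0],"dr":[0,0,0],"fingers":-0.7},{"delta_pos":[-14,0,0],"dr":[0,0,0],"fingers":-0.7},{"delta_pos":[-18,0,0],"dr":[0,0,0],"fingers":-0.7},{"delta_pos":[-18,0,0],"dr":[0,0,0],"fingers":-0.7}]'

```text
time: 20.35
tool_pos: [0.431, -0.131, 0.2187]
tool_rot: [3.14, 0.001, 1.463]
contact_force: [0.4, 0.5, -0.1]
opening: 0.0781
grip_force: 0.0
```

Run:
```python
from h import *
a=shot("top","pics/t6raw.png"); b=shot("side","pics/s6raw.png")
a=cv2.resize(a[95:215,110:310,::-1],(800,480),interpolation=cv2.INTER_CUBIC); cv2.imwrite("pics/t6.png",a)
cv2.imwrite("pics/s6.png",cv2.resize(b[90:240,180:380,::-1],(800,600),interpolation=cv2.INTER_CUBIC))
P={'squat':(.637,.212,.086),'slim':(.6275,.1225,.104),'stout':(.618,.033,.125),'tall':(.609,-.0565,.150)}
for k,p in P.items(): print(k,((proj("top",[p])[0]-[110,95])*4).round(),((proj("side",[p])[0]-[180,90])*4).round())
```

```text
squat [169. 136.] [445. 211.]
slim [309. 147.] [434. 253.]
stout [454. 157.] [422. 298.]
tall [606. 165.] [409. 345.]
```

View pics/t6.png

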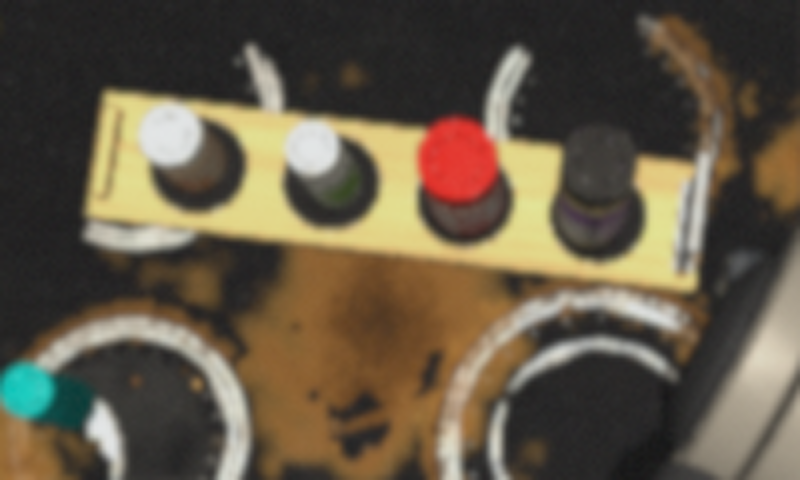

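View pics/s6.png

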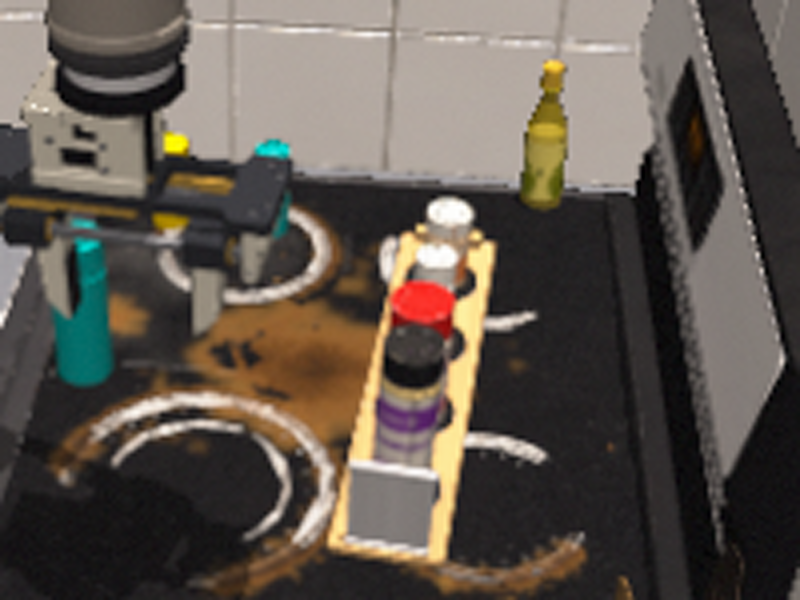

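All four jars stand upright. Cap centres in the top crop are (171,135), (313,148), (458,158) and (598,160), each within about 6 mm of the projected pad centres.

```bash
python3 -c "
from cell import robot
print(robot.hand_in())"
```

```text
the job is handed in; nothing more can be done
None
```

The job is handed in, with no verdict returned: in the last pictures the four jars stand upright on their pads, running tall, stout, slim, squat from the high end plate, each within about 6 mm of its pad's centre, and I did not touch the mug.

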